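# Snap the tack-box covers shut

### The job

Three wooden tack boxes with flat metal covers are fixed to the shoemaker's bench, and some of the covers stand up at one end on their spring catch. Press each such cover down until it snaps under the catch and lies level and flush in its box. Do not touch a cover that already lies level, and leave everything else on the bench where it is.

Things in the scene. Friction and masses are not known exactly. Their poses are not given: they have to be found in the camera images.
- box_a: fixed wooden tack box, 120 (x) by 84 (y), rim 50 high. Origin: centre of underside, z up. Ledge for the cover 42 above the bench. On each short (x) end a 24 wide sprung steel catch with a sloping face stands on the rim, top 64 above the bench, its nose 4 over the cover's end, 52 up. A cover end lying on it is pressed past it with about 10 N near that end; the catch then snaps over the cover. (mm)
- box_b: fixed wooden tack box, 120 (x) by 84 (y), rim 50 high. Origin: centre of underside, z up. Ledge for the cover 42 above the bench. On each short (x) end a 24 wide sprung steel catch with a sloping face stands on the rim, top 64 above the bench, its nose 4 over the cover's end, 52 up. A cover end lying on it is pressed past it with about 10 N near that end; the catch then snaps over the cover. (mm)
- box_c: fixed wooden tack box, 120 (x) by 84 (y), rim 50 high. Origin: centre of underside, z up. Ledge for the cover 42 above the bench. On each short (x) end a 24 wide sprung steel catch with a sloping face stands on the rim, top 64 above the bench, its nose 4 over the cover's end, 52 up. A cover end lying on it is pressed past it with about 10 N near that end; the catch then snaps over the cover. (mm)
- cover_a: loose flat aluminium plate, the cover of box_a: 104 (x) by 70 (y) by 8 thick, about 0.15 kg. Origin: centre of its underside; z square to its faces, x between the catch ends. Home: level on the ledge under both catches, origin 42 and top 50 above the bench, flush with the rim. If not home: one short end (either) down, the other propped about 15 up on its catch, tilted about 0.14 rad. (mm)
- cover_b: loose flat aluminium plate, the cover of box_b: 104 (x) by 70 (y) by 8 thick, about 0.15 kg. Origin: centre of its underside; z square to its faces, x between the catch ends. Home: level on the ledge under both catches, origin 42 and top 50 above the bench, flush with the rim. If not home: one short end (either) down, the other propped about 15 up on its catch, tilted about 0.14 rad. (mm)
- cover_c: loose flat aluminium plate, the cover of box_c: 104 (x) by 70 (y) by 8 thick, about 0.15 kg. Origin: centre of its underside; z square to its faces, x between the catch ends. Home: level on the ledge under both catches, origin 42 and top 50 above the bench, flush with the rim. If not home: one short end (either) down, the other propped about 15 up on its catch, tilted about 0.14 rad. (mm)
- top_piece: a flat black rubber heel top piece, 44 x 42 x 8 mm, beside a box; bystander. Origin: at its underside
- cork_wedge: a flat piece of cork, 44 x 36 x 12 mm, beside a box; bystander. Origin: at its underside
- glue_bottle: a small white glue bottle, 44 mm across, 110 mm high, upright, to the left of the boxes; bystander. Origin: at its underside
- hammer: a hammer lying on the bench beyond the boxes; bystander
- rivet_jar: a glass jar with a steel cap, 60 mm across, 75 mm high, nearer the robot than the boxes, to its right; bystander. Origin: at its underside
- brush: a brush lying on the bench, nearer the robot than the boxes, to its left; bystander
- heel_block: a dark wooden heel block, about 75 x 56 x 26 mm, to the right of the boxes; bystander. Origin: at its underside
- last: a pale wooden shoe last, about 255 mm long and 100 mm high, lying beyond the boxes; bystander. Origin: at its underside

How it is judged:
By the outcome, as a careful person would: the job done as asked, in the order asked, and still so for the second after the job is handed in, with the robot touching nothing.
It also fails if it takes over 40 s, if anything falls off the work surface, if the arm or the gripper's body presses on something with over 40 N, if the wrist force passes 120 N, or if a joint passes its speed limit or range.

### The arm

A 7-joint arm with a two-finger parallel gripper is mounted at the origin on the work surface. World frame = base frame: x ahead of the robot, y to its left, z up, the work surface at z = 0. Lengths are in mm, angles in rad, forces in N, time in s.
With the tool pointing down it reaches from about 400 to 900 mm from the base axis. Payload 5.5 kg.
Tool frame: the origin (TCP) lies midway between the tips of the shut fingers; the grasp point (between the pads) lies env.grip_depth behind it (env.grip_depth is the distance from the TCP to the grasp point, in mm); z points along the fingers, y is the line along which they close (so a half turn about z gives the same grasp; the last joint's range is limited). The gripper opens to 85 mm and grips with 20 to 120 N. Pads are 22 mm wide; open, the fingers measure 114 mm over their backs; the gripper's body (76 mm by 85 mm) begins 54 mm behind the grasp point. The pads swing forward as they close: fully open they stand 13 mm farther back than shut.
Start: joints at [-0.86, 0.501, -0.427, 1.55, 0.221, 1.138, -0.21], TCP at [281.403, 585.928, 231.31] pointing down, gripper open.
Joint ranges: [-2.88, 2.88], [-0.31, 2.03], [-1.54, 1.56], [0.2, 2.42], [-1.41, 4.55], [0.19, 2.02], [-2.57, 2.57]. Speed limits (rad/s): [2.57, 2.57, 3.14, 3.14, 3.14, 3.14, 3.14].

### API

Orientations are given as a unit quaternion [w, x, y, z].
In Python, from plant import env, cams, order gives the robot as it stands.
- The arm moves only by the tool move_arm, never from a script. Its argument "motion" is text: rows parted by semicolons, each of 6 numbers parted by spaces: the shift along the tool's x, y, z in mm, then the turn, a rotation vector about the tool's x, y, z in rad. A call has 1 to 5 rows; each row shifts and turns the commanded pose from where the row before left it, along the tool's axes as they then stand; what a row does not reach is not made up. A row lasts 1/10 s, in which the tool goes at most 50 mm and 8.59 degrees, less where a joint would pass 70% of its speed; a pose out of reach is approached as far as the arm can. A call is refused whole if a number of a shift passes 50 or a number of a turn 0.15, either way. A call with a gripper value outside its range is refused whole. "grip" is the finger opening in mm, from 0 to 85.4, set as the call begins (left out, the last holds). The fingers move at their own pace and stop on an object; the grip force is fixed at half the most. Time passes only in rows, so rows that do not move let the fingers close. It gives the time, the measured TCP pose, the force, the opening and the grip force at its end, in the units of the state.
- env.get_obs(): the state, without advancing time (a new reading comes with each control period).
- cams.snapshot(name): name is "scene" or "top" or "wrist"; returns a dict with "image" (384x512x3 uint8, red, green, blue), "fx", "fy", "cx", "cy" (pixels), "camera_from_world" (4x4, takes a point from world to camera coordinates); the wrist camera has in their place "T_tool_cam" (4x4, takes a point from camera to tool coordinates, whose origin is the TCP and whose axes are the flange's). Camera axes: x right, y up, looking along -z (the intrinsics and any distortion apply to the point x, -y, -z); pixel columns grow to the right and rows downward; lengths in mm; the calibration is good to about 2 mm. The wrist camera is an equidistant fisheye: a pixel r from the principal point sees the ray r / f radians off the axis. A picture is of the moment at which its call begins: read the wrist's pose just before it. There is no depth.
- order.job_done(): hands the job in; it is judged then, once.
The state is a dict: "t": time; "joint_positions": joint angles; "joint_velocities": joint speeds; "tau": joint torques, N m; "tcp_pos": TCP position; "eef_rot": TCP orientation; "force": force on the tool from outside, world axes, zero at the start; "torque": the same for the moment, N m; "gripper_width": finger opening in mm; "gripper_force": force on a finger pad.
Only numpy, scipy, OpenCV 4.12 (cv2) and the standard library are available. Lean on these libraries where they do the work, as an engineer would, in place of code of your own. Each camera call takes 0.05 s, during which the arm holds its last target. There are 200 camera calls.

## Working session

There is one attempt and no reset: what is moved stays moved. The work goes in short steps, Python scripts to look and compute and a tool call to move; the robot and the scene stay as the last step left them, time stands still between calls to the robot, and variables do not carry over. Pictures are saved under pics/ and viewed, at most 10 in all, crops included, and the job is handed in when it is done.

Besides the shell and the picture viewer there is one more tool, called after ">>>" as name(argument=value, ...) on one line, values as JSON. move_arm: Moves the arm, as the interface text tells. Its arguments: {"type":"object","properties":{"motion":{"type":"string"},"grip":{"type":"number"}},"required":["motion"]}

```bash
mkdir -p pics
python3 - <<'E'
from plant import env,cams,order
import cv2,numpy as np
o=env.get_obs();print(o['t'],o['tcp_pos'],o['eef_rot'],o['force'],env.grip_depth)
for n in('scene','top'):
    s=cams.snapshot(n);np.save(f'pics/{n}0.npy',s,allow_pickle=True)
    cv2.imwrite(f'pics/{n}0.png',s['image'][:,:,::-1]);print(n,s['fx'],s['cx'],s['cy'],np.round(s['camera_from_world'],3).tolist(), [k for k in s])
E
```

```text
0.0 [281.16551631 585.26951633 230.24410362] [-2.51222048e-04  2.21993339e-01  9.75047684e-01 -9.52554874e-04] [-0.04061211 -0.14221993 -0.23956335] 18.700000000000003
scene 406.51355634156835 257.56706747207807 196.5013351390292 [[0.772, 0.636, 0.012, -442.074], [-0.448, 0.531, 0.72, 190.39], [0.451, -0.561, 0.694, -1470.26], [0.0, 0.0, 0.0, 1.0]] ['image', 'fx', 'fy', 'cx', 'cy', 'camera_from_world']
top 351.25559212812567 255.02139154821953 187.946151052899 [[-0.023, -1.0, -0.006, 13.163], [0.976, -0.024, 0.216, -566.594], [-0.216, -0.001, 0.976, -914.583], [0.0, 0.0, 0.0, 1.0]] ['image', 'fx', 'fy', 'cx', 'cy', 'camera_from_world']
```

View pics/scene0.png

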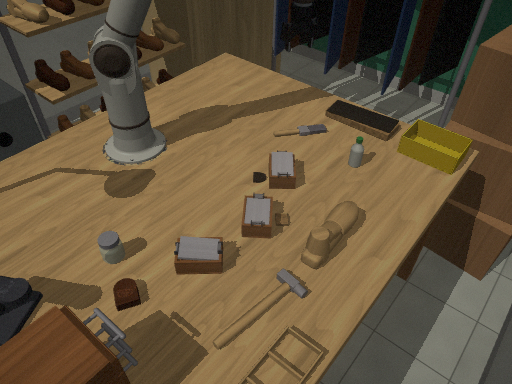

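View pics/top0.png

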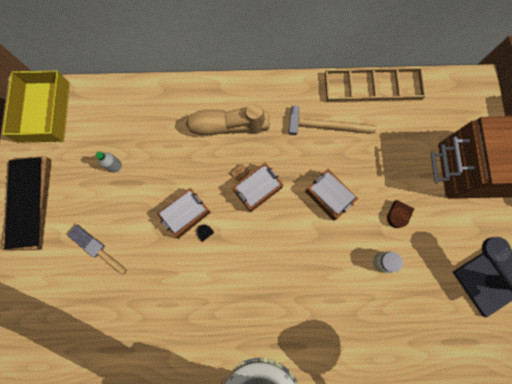

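Scene and top show three boxes (top view at about (183,213), (258,187), (331,194)). I'll enlarge them to see the covers and catches.

Run:
```python
import cv2,numpy as np
S=np.load('pics/scene0.npy',allow_pickle=True).item()['image'];T=np.load('pics/top0.npy',allow_pickle=True).item()['image']
def c(I,x,y,h=32,w=32): return cv2.resize(I[y-h:y+h,x-w:x+w],(266,266),interpolation=cv2.INTER_CUBIC)
r=np.vstack([np.hstack([c(T,183,213),c(T,258,187),c(T,331,194)]),np.hstack([c(S,283,170),c(S,258,215),c(S,200,253)])])
cv2.imwrite('pics/crop0.png',r[:,:,::-1])
```

```text
(no output)
```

View pics/crop0.png

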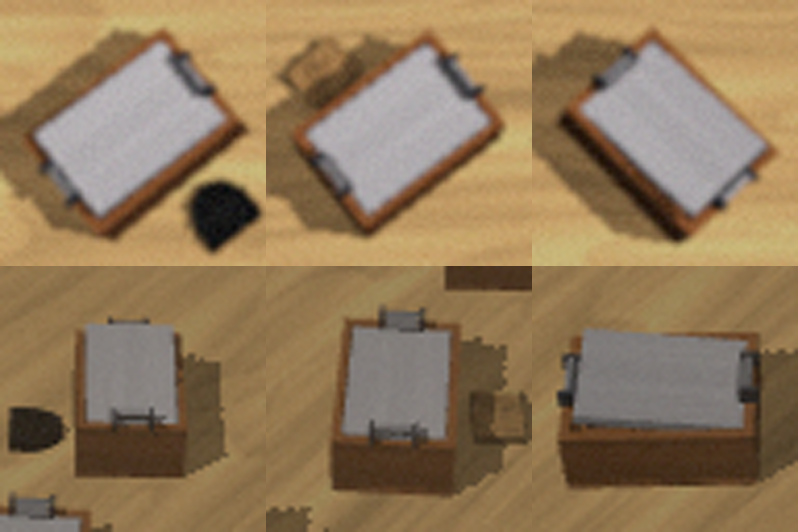

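Left box: in the scene view its cover's far end hides the catch (likely raised). The middle one looks level, and the right one is raised at the scene-left end. I'll triangulate the cover corners to check.

```bash
cat > h.py <<'E'
import cv2,numpy as np
def load(n): return np.load(f'pics/{n}.npy',allow_pickle=True).item()
def ray(s,p):
    M=s['camera_from_world'];R=M[:3,:3];o=-R.T@M[:3,3]
    d=R.T@np.array([(p[0]-s['cx'])/s['fx'],-(p[1]-s['cy'])/s['fy'],-1]);return o,d/np.linalg.norm(d)
def plane(s,p,z):
    o,d=ray(s,p);return o+d*(z-o[2])/d[2]
def proj(s,X):
    c=s['camera_from_world'][:3]@np.append(X,1);return np.array([s['cx']-s['fx']*c[0]/c[2],s['cy']+s['fy']*c[1]/c[2]])
def tri(s1,p1,s2,p2):
    o1,d1=ray(s1,p1);o2,d2=ray(s2,p2)
    t=np.linalg.lstsq(np.c_[d1,-d2],o2-o1,rcond=None)[0];a=o1+t[0]*d1;b=o2+t[1]*d2
    return (a+b)/2,np.linalg.norm(a-b)
def quad(I,c,h=36):
    x0,y0=c[0]-h,c[1]-h;P=cv2.resize(I[y0:y0+2*h,x0:x0+2*h],None,fx=8,fy=8,interpolation=cv2.INTER_CUBIC)
    q=cv2.cvtColor(P,cv2.COLOR_RGB2HSV);m=((q[...,1]<50)&(q[...,2]>95)).astype(np.uint8)
    m=cv2.morphologyEx(m,cv2.MORPH_OPEN,np.ones((25,25)))
    cs=cv2.findContours(m,0,2)[0];k=max([k for k in cs],key=cv2.contourArea)
    k=cv2.convexHull(k)
    a=cv2.approxPolyN(k,4,ensure_convex=True).reshape(-1,2) 
    return (a+.5)/8-.5+[x0,y0],cv2.contourArea(k)/64
E
python3 - <<'E'
from h import *
S,T=load('scene0'),load('top0')
for n,tc,sc in(('L',(183,213),(283,167)),('M',(258,187),(258,213)),('R',(331,194),(200,251))):
    qt,at=quad(T['image'],tc);qs,as_=quad(S['image'],sc)
    print(n,at,as_)
    for p in qt:
        e=plane(T,p,52);pr=proj(S,e);j=np.argmin(np.linalg.norm(qs-pr,axis=1))
        X,g=tri(T,p,S,qs[j]);print(np.round(p,1),np.round(qs[j],1),np.round(e[:2]),np.round(X,1),round(g,1))
E
```

```text
L 1014.4453125 482.2890625
[205.4 209.2] [271.6 174.9] [512. 138.] [513.4 139.8  46.4] 1.4
[169.1 237.4] [271.2 151.8] [436. 237.] [436.6 238.8  42. ] 2.2
[158.6 212.2] [292.2 149.8] [507. 268.] [503.7 263.1  69.4] 1.0
[189.3 190.1] [293.1 173.6] [567. 184.] [566.6 183.4  53.6] 1.3
M 929.6640625 617.296875
[279.9 183.7] [243.7 222.9] [579. -71.] [580.6 -71.3  46.8] 0.2
[250.7 206.3] [246.7 196.6] [517.  13.] [518.2  13.4  47.7] 1.3
[231.6 188.9] [269.4 198.4] [568.  66.] [569.3  64.5  35.2] 6.0
[264.2 164.6] [269.4 224.2] [637. -28.] [638.2 -28.3  46.2] 0.1
R 983.0078125 833.375
[354.9 196.1] [177.3 257.2] [ 539. -279.] [ 536.9 -276.8   59.9] 1.4
[341.8 219.3] [179.9 235.6] [ 475. -237.] [ 479.9 -228.8   57.3] 17.9
[310.3 188.4] [217.4 238.6] [ 564. -155.] [ 564.  -157.7   45.6] 3.3
[323.7 167.7] [218.2 259.7] [ 623. -197.] [ 619.1 -203.8   47.3] 15.9
```

>>> move_arm(motion="-35 -25 0 0 0 0;-35 -25 0 0 0 0;-35 -25 0 0 0 0;-35 -25 0 0 0 0;-35 -25 0 0 0 0", grip=0)

```text
t: 0.6
tcp_pos: [385.5, 395.6, 230.9]
eef_rot: [-0.0, 0.222, 0.975, -0.0]
force: [0.8, 0.7, -1.0]
gripper_width: 12.3
gripper_force: 0.0
```

>>> move_arm(motion="-35 -25 0 0 0 0;-35 -25 0 0 0 0;-35 -25 0 0 0 0;-35 -25 0 0 0 0;-35 -25 0 0 0 0")

```text
t: 1.1
tcp_pos: [489.0, 207.2, 231.1]
eef_rot: [-0.0, 0.222, 0.975, -0.0]
force: [0.6, 0.9, 0.9]
gripper_width: 0.1
gripper_force: 0.0
```

>>> move_arm(motion="0 0 0 0 0 0.12;0 0 0 0 0 0.12;0 0 0 0 0 0.12;0 0 0 0 0 0.12;0 0 0 0 0 0")

```text
t: 1.6
tcp_pos: [488.4, 208.9, 230.9]
eef_rot: [-0.0, 0.448, 0.894, -0.0]
force: [0.7, -0.5, -0.3]
gripper_width: -0.3
gripper_force: 0.0
```

Run:
```python
from plant import env,cams
import cv2,numpy as np
o=env.get_obs();print(o['t'],o['tcp_pos'],o['eef_rot'],o['force'],o['gripper_width'])
for n in('wrist',):
    s=cams.snapshot(n);s['obs']=o;np.save('pics/wrist1.npy',s,allow_pickle=True)
    cv2.imwrite('pics/wrist1.png',s['image'][:,:,::-1]);print(s['fx'],s['cx'],s['cy'],np.round(s['T_tool_cam'],3).tolist())
```

```text
1.6 [488.35844259 208.87056901 230.94007521] [-2.31666051e-04  4.47880741e-01  8.94093221e-01 -3.18019091e-04] [ 0.73715641 -0.45683828 -0.27113658] -0.2973389905846309
297.3186396354542 254.72463264736407 193.9877399127406 [[0.001, 0.959, 0.285, 72.767], [1.0, -0.001, 0.0, 0.633], [0.001, 0.285, -0.959, -142.887], [0.0, 0.0, 0.0, 1.0]]
```

View pics/wrist1.png

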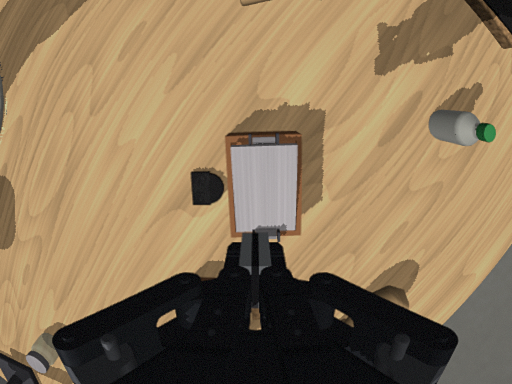

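The wrist view shows the left box with its cover at (231..298, 146..233) and the catch noses at rows ~141 and ~233. The top end (tool +x) is wider, so I'll check its height by the 70 mm width.

```bash
cat >> h.py <<'E'
from scipy.spatial.transform import Rotation as Ro
def wray(s,p):
    o=s['obs'];R=Ro.from_quat(np.roll(o['eef_rot'],-1)).as_matrix();T=s['T_tool_cam']
    v=np.array([p[0]-s['cx'],p[1]-s['cy']]);r=np.linalg.norm(v);th=r/s['fx']
    d=np.array([v[0]/r*np.sin(th),-v[1]/r*np.sin(th),-np.cos(th)])
    return R@T[:3,3]+o['tcp_pos'],R@T[:3,:3]@d
def wplane(s,p,z):
    o,d=wray(s,p);return o+d*(z-o[2])/d[2]
def wmeas(s,win):
    """win x0,y0,x1,y1: print cover width at both ends and box rect at z=50"""
    x0,y0,x1,y1=win;P=cv2.resize(s['image'][y0:y1,x0:x1],None,fx=6,fy=6,interpolation=cv2.INTER_CUBIC)
    q=cv2.cvtColor(P,cv2.COLOR_RGB2HSV);m=((q[...,1]<45)&(q[...,2]>125)).astype(np.uint8)
    m=cv2.morphologyEx(m,cv2.MORPH_OPEN,np.ones((31,31)))
    k=cv2.convexHull(max(cv2.findContours(m,0,2)[0],key=cv2.contourArea))
    a=cv2.approxPolyN(k,4,ensure_convex=True).reshape(-1,2)
    a=(a+.5)/6-.5+[x0,y0]; 
    a=a[np.argsort(a[:,1])];print('cover px',np.round(a,1).tolist())
    for e in(a[:2],a[2:]):
        for z in(50,57,64):
            A,B=(wplane(s,p,z) for p in e);print(z,'width %.1f'%np.linalg.norm(A-B),'mid',np.round((A+B)/2,1)[:2])
    return a
E
python3 - <<'E'
from h import *
s=load('wrist1');wmeas(s,(205,110,330,245))
for p in((227.5,132),(301,131.5),(300.5,236)):print(wplane(s,p,50).round(1))
E
```

```text
cover px [[297.4, 144.2], [230.1, 146.6], [295.2, 229.6], [235.4, 231.6]]
50 width 74.0 mid [477.3 240.8]
57 width 72.4 mid [476.6 241.4]
64 width 70.8 mid [475.9 242. ]
50 width 71.3 mid [540.  161.6]
57 width 69.7 mid [538.  163.9]
64 width 68.2 mid [536.  166.1]
[436.8 228.9  50. ]
[500.5 277.7  50. ]
[578.4 181.2  50. ]
```

>>> move_arm(motion="17.5 12 30 0 0 -0.037;0 0 40 0 0 0;0 0 40 0 0 0;0 0 35 0 0 0;0 0 0 0 0 0")

```text
t: 2.15
tcp_pos: [483.7, 228.3, 81.6]
eef_rot: [-0.003, 0.429, 0.903, -0.004]
force: [-1.3, -0.7, -0.1]
gripper_width: 0.5
gripper_force: 0.0
```

>>> move_arm(motion="0 0 10 0 0 0;0 0 7 0 0 0;0 0 5 0 0 0;0 0 0 0 0 0")

```text
t: 2.55
tcp_pos: [488.1, 230.4, 64.7]
eef_rot: [0.0, 0.431, 0.903, 0.0]
force: [-0.2, -0.3, -0.2]
gripper_width: 0.0
gripper_force: 0.0
```

>>> move_arm(motion="0 0 4 0 0 0;0 0 4 0 0 0;0 0 0 0 0 0")

```text
t: 2.85
tcp_pos: [488.1, 230.5, 56.8]
eef_rot: [0.0, 0.431, 0.903, 0.0]
force: [0.3, 0.3, 0.2]
gripper_width: 0.0
gripper_force: 0.0
```

>>> move_arm(motion="0 0 3 0 0 0;0 0 3 0 0 0;0 0 0 0 0 0")

```text
t: 3.15
tcp_pos: [487.9, 230.2, 50.2]
eef_rot: [0.0, 0.431, 0.902, 0.0]
force: [0.5, -0.7, 1.0]
gripper_width: -0.1
gripper_force: 0.6
```

Run:
```python
from plant import env,cams
import cv2,numpy as np
o=env.get_obs();print(o['t'],o['tcp_pos'],o['force'])
a=cams.snapshot('wrist')['image'][100:280,170:350];b=cams.snapshot('scene')['image']
a=cv2.resize(a,(400,400),interpolation=cv2.INTER_CUBIC);b=cv2.resize(b[130:200,248:318],(400,400),interpolation=cv2.INTER_CUBIC)
cv2.imwrite('pics/c2.png',np.hstack([a,b])[:,:,::-1])
```

```text
3.15 [487.91181034 230.21158667  50.1779433 ] [ 0.53971747 -0.72539105  1.0027244 ]
```

View pics/c2.png

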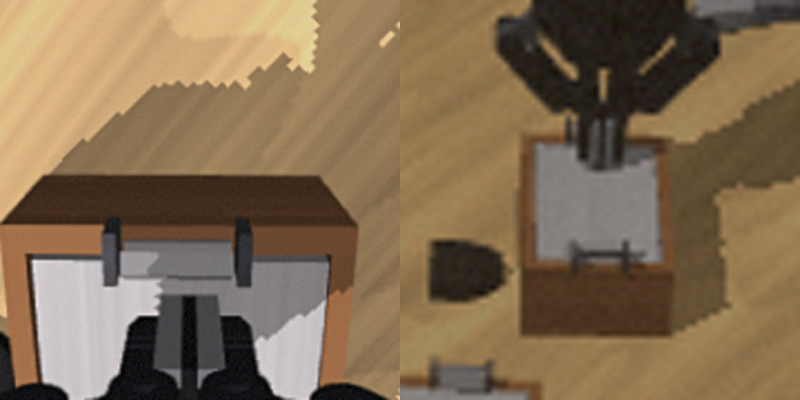

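The catch nose now lies over the cover end, and the rim shows at the far end that the raised cover hid before. I'll press slightly more to confirm it's seated, then lift.

>>> move_arm(motion="0 0 2 0 0 0;0 0 1 0 0 0;0 0 0 0 0 0")

```text
t: 3.55
tcp_pos: [487.9, 230.3, 50.0]
eef_rot: [0.0, 0.431, 0.902, -0.0]
force: [-7.9, -4.1, 27.2]
gripper_width: 0.1
gripper_force: 13.7
```

>>> move_arm(motion="0 0 -20 0 0 0;0 0 -40 0 0 0;0 0 -45 0 0 0;-10 -15 -45 0 0 0;-10 0 -28 0 0 0")

```text
t: 4.05
tcp_pos: [488.5, 204.9, 228.5]
eef_rot: [0.001, 0.431, 0.903, 0.001]
force: [1.1, 0.1, -0.2]
gripper_width: 0.2
gripper_force: 0.0
```

```bash
cat >> h.py <<'E'
def shot(n,crop=None):
    from plant import env,cams
    o=env.get_obs();print(o['t'],o['tcp_pos'],o['eef_rot'],o['force']);s=cams.snapshot('wrist');s['obs']=o
    np.save(f'pics/{n}.npy',s,allow_pickle=True);cv2.imwrite(f'pics/{n}.png',s['image'][:,:,::-1]);return s
E
python3 - <<'E'
from h import *
s=shot('wrist2');wmeas(s,(190,90,340,250))
E
```

```text
4.05 [488.54949071 204.90739813 228.45493093] [8.98915725e-04 4.30532854e-01 9.02574142e-01 7.56116318e-04] [ 1.07464576  0.1492835  -0.16048375]
cover px [[234.1, 139.6], [299.4, 140.6], [294.8, 228.9], [234.6, 228.9]]
50 width 71.0 mid [475.4 243.4]
57 width 69.5 mid [474.7 243.8]
64 width 67.9 mid [474.  244.2]
50 width 71.0 mid [539.9 161.7]
57 width 69.4 mid [537.8 163.9]
64 width 67.9 mid [535.7 166.1]
```

View pics/wrist2.png

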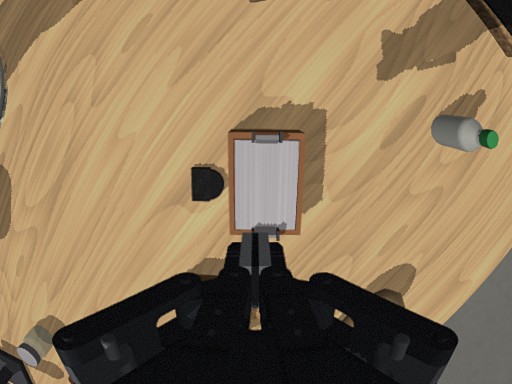

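The left cover is now home: it measures 71 mm wide at z=50 at both ends. Next I'll check the middle box from the same relative view.

>>> move_arm(motion="-41 -16 0 0 0 0;-41 -16 0 0 0 0;-41 -16 0 0 0 0;-41 -16 0 0 0 0;-41 -16 0 0 0 0")

```text
t: 4.6
tcp_pos: [555.5, -6.1, 224.9]
eef_rot: [-0.0, 0.431, 0.902, -0.0]
force: [0.5, 1.4, 0.6]
gripper_width: 0.2
gripper_force: 0.0
```

>>> move_arm(motion="0 0 0 0 0 0;0 0 0 0 0 0")

```text
t: 4.8
tcp_pos: [555.2, -5.8, 224.6]
eef_rot: [-0.0, 0.432, 0.902, -0.0]
force: [-0.1, -0.1, -0.8]
gripper_width: -0.3
gripper_force: 0.0
```

Run:
```python
from h import *
s=shot('wrist3');wmeas(s,(190,90,340,250))
```

```text
4.8 [555.19323037  -5.81635284 224.63547046] [-4.73923077e-04  4.32293769e-01  9.01732682e-01 -2.07565672e-04] [-0.05867734 -0.08185499 -0.77831602]
cover px [[238.4, 140.4], [304.4, 143.6], [235.9, 230.8], [296.4, 232.8]]
50 width 71.2 mid [546.5  34.5]
57 width 69.6 mid [545.7  34.8]
64 width 68.0 mid [544.9  35.2]
50 width 70.9 mid [608.3 -49.7]
57 width 69.3 mid [606.2 -47.5]
64 width 67.8 mid [604.  -45.3]
```

View pics/wrist3.png

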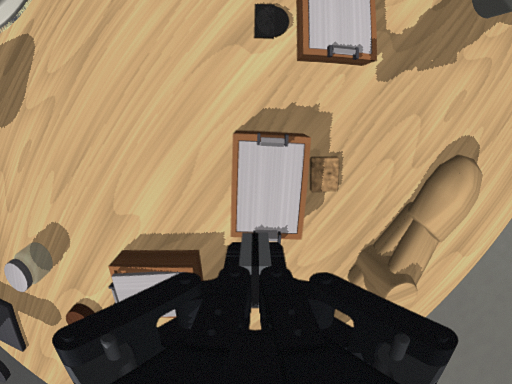

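The middle cover measures 71 mm at z=50 at both ends, with both noses over it. It's level, so I leave it alone. Next is the right box.

```bash
python3 -c "
from plant import env;print(env.get_obs()['joint_positions'])"
```

```text
[ 0.05104511  0.30983258 -0.11149276  1.80770047  0.03876587  1.02722052
  0.60442025]
```

>>> move_arm(motion="-32 -30 0 0 0 0;-32 -30 0 0 0 0;-32 -30 0 0 0 0;-32 -30 0 0 0 0;-32 -30 0 0 0 0")

```text
t: 5.35
tcp_pos: [539.7, -222.1, 225.2]
eef_rot: [-0.0, 0.429, 0.903, 0.001]
force: [1.2, -0.3, 0.1]
gripper_width: 0.2
gripper_force: 0.0
```

```bash
python3 -c "
from plant import env;print(env.get_obs()['joint_positions'])"
```

```text
[ 0.35190641  0.35542906 -0.00861769  1.74097632  0.00225621  1.04527915
  1.02672572]
```

>>> move_arm(motion="0 0 0 0 0 0.15;0 0 0 0 0 0.15;0 0 0 0 0 0.15;0 0 0 0 0 0.15;0 0 0 0 0 0.15")

```text
t: 5.85
tcp_pos: [539.9, -220.5, 225.0]
eef_rot: [-0.001, 0.732, 0.681, 0.0]
force: [-0.2, -0.7, 0.6]
gripper_width: 0.1
gripper_force: 0.0
```

>>> move_arm(motion="0 0 0 0 0 0.15;0 0 0 0 0 0.15;0 0 0 0 0 0.15;0 0 0 0 0 0.15;0 0 0 0 0 0.15")

```text
t: 6.35
tcp_pos: [539.9, -220.4, 225.0]
eef_rot: [-0.001, 0.931, 0.366, 0.0]
force: [-0.4, -0.2, -0.2]
gripper_width: 0.1
gripper_force: 0.0
```

>>> move_arm(motion="20 0 0 0 0 0;0 0 0 0 0 0;0 0 0 0 0 0")

```text
t: 6.65
tcp_pos: [554.2, -207.5, 224.9]
eef_rot: [-0.0, 0.93, 0.369, -0.0]
force: [-0.9, 0.7, -0.2]
gripper_width: -0.0
gripper_force: 0.0
```

Run:
```python
from h import *
s=shot('wrist4');wmeas(s,(190,90,340,250))
```

```text
6.65 [ 554.24763719 -207.48136147  224.92463859] [-4.58016957e-04  9.29558402e-01  3.68674572e-01 -1.67088191e-04] [-0.85591157  0.71941153 -0.16838884]
cover px [[227.6, 134.4], [294.1, 137.1], [289.1, 230.8], [225.9, 230.8]]
50 width 71.3 mid [ 590.2 -182.1]
57 width 69.7 mid [ 590.6 -181.6]
64 width 68.2 mid [ 591. -181.]
50 width 73.9 mid [ 507.8 -255.1]
57 width 72.2 mid [ 510.  -252.9]
64 width 70.6 mid [ 512.2 -250.8]
```

View pics/wrist4.png

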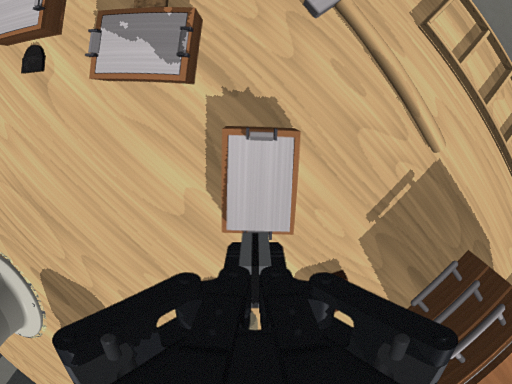

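The bottom end of the right cover (rows ~231, toward the robot and right) is the raised one: 73.9 mm at z=50, matching 70 mm at z≈65. I'll press near that end.

>>> move_arm(motion="-40 3.5 25 0 0 0.035;0 0 40 0 0 0;0 0 40 0 0 0;0 0 34 0 0 0;0 0 0 0 0 0")

```text
t: 7.2
tcp_pos: [522.5, -238.1, 81.7]
eef_rot: [-0.003, 0.937, 0.35, -0.004]
force: [-0.8, 0.2, -0.4]
gripper_width: 0.1
gripper_force: 0.0
```

>>> move_arm(motion="0 0 10 0 0 0;0 0 7 0 0 0;0 0 3 0 0 0;0 0 0 0 0 0")

```text
t: 7.6
tcp_pos: [527.6, -239.5, 67.0]
eef_rot: [0.0, 0.937, 0.35, 0.0]
force: [-0.4, 0.0, 0.1]
gripper_width: -0.1
gripper_force: 0.0
```

>>> move_arm(motion="0 0 4 0 0 0;0 0 4 0 0 0;0 0 0 0 0 0")

```text
t: 7.9
tcp_pos: [527.7, -239.9, 59.0]
eef_rot: [0.001, 0.937, 0.35, 0.001]
force: [0.2, -0.1, 0.4]
gripper_width: 0.1
gripper_force: 0.0
```

>>> move_arm(motion="0 0 3 0 0 0;0 0 3 0 0 0;0 0 0 0 0 0")

```text
t: 8.2
tcp_pos: [526.6, -239.0, 51.6]
eef_rot: [-0.0, 0.937, 0.35, -0.0]
force: [0.4, 0.0, -0.7]
gripper_width: 0.1
gripper_force: 0.0
```

>>> move_arm(motion="0 0 2 0 0 0;0 0 2 0 0 0;0 0 0 0 0 0")

```text
t: 8.5
tcp_pos: [527.2, -239.4, 50.1]
eef_rot: [-0.0, 0.937, 0.35, 0.0]
force: [-4.9, 3.1, 17.7]
gripper_width: 0.1
gripper_force: 8.5
```

>>> move_arm(motion="0 0 0 0 0 0;0 0 -20 0 0 0;0 0 -40 0 0 0;0 0 -45 0 0 0;0 0 -45 0 0 0")

```text
t: 9.0
tcp_pos: [526.6, -239.2, 199.4]
eef_rot: [-0.0, 0.937, 0.35, -0.0]
force: [1.1, -0.3, -0.2]
gripper_width: 0.0
gripper_force: 0.0
```

>>> move_arm(motion="40 0 -25 0 0 0;0 0 0 0 0 0;0 0 0 0 0 0")

```text
t: 9.3
tcp_pos: [558.5, -211.8, 223.9]
eef_rot: [0.0, 0.936, 0.352, 0.001]
force: [0.1, -0.2, -0.7]
gripper_width: 0.4
gripper_force: 0.0
```

Run:
```python
from h import *
from plant import cams
s=shot('wrist5');wmeas(s,(190,90,340,250))
S=cams.snapshot('scene')['image'];W=s['image']
c=lambda I,x,y,h:cv2.resize(I[y-h:y+h,x-h:x+h],(400,400),interpolation=cv2.INTER_CUBIC)
cv2.imwrite('pics/c5.png',np.hstack([c(W,260,180,65),c(S,230,210,85)])[:,:,::-1])
```

```text
9.3 [ 558.51313194 -211.83492539  223.90240652] [2.68587321e-04 9.36127669e-01 3.51659219e-01 8.41446650e-04] [ 0.11958741 -0.23208551 -0.6819146 ]
cover px [[286.6, 136.1], [220.4, 136.6], [284.9, 226.9], [223.1, 227.1]]
50 width 70.7 mid [ 590.1 -182.3]
57 width 69.1 mid [ 590.6 -181.9]
64 width 67.6 mid [ 591.1 -181.5]
50 width 71.7 mid [ 512.  -251.3]
57 width 70.1 mid [ 514.3 -249.3]
64 width 68.5 mid [ 516.5 -247.4]
```

View pics/c5.png

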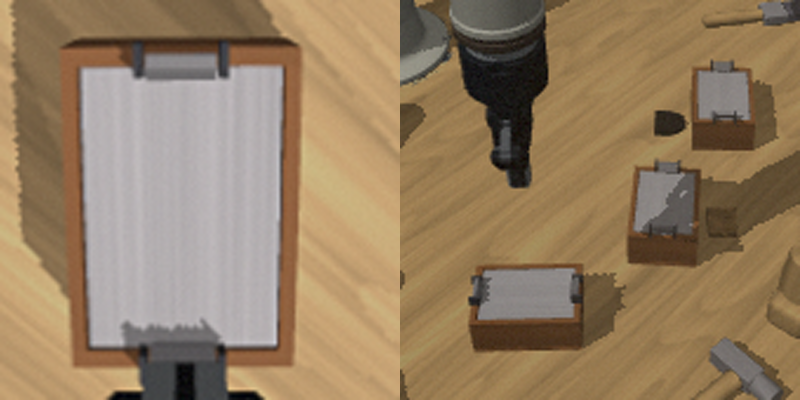

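The right cover now lies level with both noses over it, and all three boxes look flush in the scene view. The arm is clear, so I'll hand in.

```bash
python3 -c "
from plant import order;print(order.job_done())"
```

```text
the job is handed in; nothing more can be done
None
```

The left and right covers were standing up; I pressed both until they snapped under their catches and lay flush. The middle cover was already level, so I didn't touch it, and the job is handed in (about 9 s of robot time).

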